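# Tighten the lid clip's clamp screw with the hex key

## Task

The clamp block of the pot-lid clip has worked loose. Take the red-handled hex key out of its wooden stand, push it gently all the way down into the recessed screw before you turn it, then turn the screw clockwise until it is snug, without forcing it past that. Put the key back upright in its stand, let go, and leave the other things on the counter alone.

Things in the scene. Friction and masses are not known exactly. Their poses are not given: they have to be found in the camera images.
- key: loose hex key, 220 g, at the start hanging upright by its collar in the middle of the stand's hole. Origin: centre of the lower tip; z runs up the shank. Steel hex shank 17 mm across flats (flats face x and every 60 degrees on); its lowest 4 mm are a round tapered nose, 11 mm wide at the tip. Black stop collar 38 mm wide, 44 to 50 mm above the tip. On top a red T handle (see grip).
- grip (a point): middle of the key's red flat handle, 111 mm above the key's tip. The handle is 84 mm long (along the key's x), 16 mm thick (y) and 32 mm tall (95 to 127 mm above the tip).
- stand: wooden stand for the key, 75 x 75 x 60 mm, fixed. Origin: centre of its underside. A round hole 27 mm wide, 50 mm deep, goes straight down in the middle of its top; the key hangs in it with the collar on the top face, so the key's tip is then 16 mm above the stand's underside.
- clamp: the lid clip, fixed to the counter. Origin: on the screw's axis, at the underside of the foot plate. Over the origin stands a 60 x 60 mm aluminium clamp block, top at 46 mm. From there the foot and a bar run 155 mm along +y to a red spring clip that holds a 160 mm pot lid standing on edge, its plane square to y, top at 196 mm.
- socket (a point): on the upright screw axis, centre of the top face of the dark cap screw, 40 mm above the clamp's origin, 6 mm below the block's top, at the bottom of a round recess 33 mm wide. In this face is a hex socket, 17.7 mm across flats, 14 mm deep, closed below. Which way its flats face varies and is not measured: find it by feel (see mark).
- mark (a point): a point of the screw, 12 mm off its axis, turning with it; it tells nothing of the way the flats face. The key's hex drops in when turned to within about 4 degrees of a match (one every 60 degrees), and then has that much free play; otherwise it rests on the screw's face with only its nose in, 4 mm deep.
- screw (a joint): turn of the screw, rad, growing clockwise seen from above; 0 to 0.35 at the start. Friction is about 0.08 N m; at 1.0 the clamp closes and the screw is snug: from there it also resists with about 2 N m per rad. It counts as snug from 0.96 and as forced beyond 1.13. It stays where it is left.
- cup: bystander: aluminium cup, 76 mm wide, 85 mm tall, origin at the centre of its underside
- bowl: bystander: blue enamel bowl, 130 mm wide, 55 mm tall, origin at the centre of its underside
- dispenser: bystander: green push dispenser, 64 mm wide, 158 mm tall, origin at the centre of its underside
Mind the look-alikes: they are no part of the job. There is more than one size of the key; the job needs the smallest.

How it is judged (in metres and radians):
On the way, in this order (a step that is already met when the one before it is completed fails the run):
1. the key is pushed fully home in the screw's socket (at least 12 mm deep, upright) before the screw has turned (z of key in the frame of socket below -0.012 m and horizontal distance between key and socket below 0.003 m and angle between key's own z axis and vertical below 0.1 rad and distance of mark from where it was at the start of the episode below 0.002 m), for 0.2 s.
2. with the key still fully home, the screw is turned clockwise until snug (z of key in the frame of socket below -0.0115 m and horizontal distance between key and socket below 0.003 m and value of joint screw above 0.96 rad), for 0.1 s.
At the end, for the whole second after the job is handed in: The screw is snug (reading 0.96 to 1.13 rad); the key hangs upright in the stand on its collar, tip within 8 mm of the hole's axis and 12 to 20 mm above the stand's underside, tilted less than 0.1 rad, released and at rest (value of joint screw between 0.96 and 1.13 rad and horizontal distance between key and stand below 0.008 m and z of key in the frame of stand between 0.012 and 0.02 m and angle between key's own z axis and vertical below 0.1 rad and linear speed of key below 0.02 m/s); the robot touches nothing.
It fails at once if the key is pressed or jammed with more than 40 N while its hex is not yet fully home in the socket (less than 11.5 mm deep) (contact force between key and clamp above 40 N and z of key in the frame of socket above -0.0115 m).
It fails at once if the screw is forced past snug (beyond 1.13 rad) (value of joint screw above 1.13 rad).
It fails at once if the cup, bowl or dispenser is shoved more than 20 mm (distance of any of cup, bowl, dispenser from where it was at the start of the episode above 0.02 m).
It also fails if it takes over 72 s, if anything falls off the work surface, if the arm or the gripper's body presses on something with over 40 N, if the wrist force passes 120 N, or if a joint passes its speed limit or range.

## Robot

A 6-joint arm with a two-finger parallel gripper is mounted at the origin on the work surface. World frame = base frame: x ahead of the robot, y to its left, z up, the work surface at z = 0. Lengths are in m, angles in degrees, forces in N, time in s.
With the tool pointing down it reaches from about 0.4 to 0.825 m from the base axis. Payload 7 kg.
Tool frame: the origin (TCP) lies midway between the tips of the shut fingers; the grasp point (between the pads) lies 19 mm behind it; z points along the fingers, y is the direction in which the jaws open and shut (so a half turn about z gives the same grasp; the last joint's range is limited). The gripper opens to 88 mm and grips with 3 to 60 N. Pads are 19 mm wide; open, the fingers measure 130 mm over their backs; the gripper's body (78 mm by 193 mm) begins 47 mm behind the grasp point.
Start: joints at [-51.045, 20.546, 0.682, 0, -70.136, -16.507], TCP at [0.258, -0.624, 0.227] pointing down, gripper open.
Joint ranges: [-176.03, 176.03], [-82.01, 121.73], [-58.28, 71.71], [-173.87, 95.51], [-174.79, -0.11], [-173.66, 173.66]. Speed limits (degrees/s): [136.94, 136.94, 172.46, 180, 180, 180].

## Interface

Orientations are given as [roll, pitch, yaw] about the fixed x, y, z axes, in that order (R = Rz(yaw) Ry(pitch) Rx(roll)).
In Python, from plant import r gives the robot as it stands. The module is installed in compiled form; this text tells all that it offers.
- The arm moves only by the tool send_rows, never from a script. Its argument "motion" is a list of rows, each an object with "travel": the shift along the tool's x, y, z in m, a list of three; "spin": the turn about the tool's z in degrees. In form: [{"travel": [tx, ty, tz], "spin": spin}, ...]. A call has 1 to 5 rows; each row shifts and turns the pose as measured when the row begins, along the tool's axes as they then stand; what a row does not reach is not made up. A row lasts 1/12 s, in which the tool goes at most 41.7 mm and 7.16 degrees, less where a joint would pass 70% of its speed; a pose out of reach is approached as far as the arm can. A call is refused whole if a number of a shift passes 0.0417 or a number of a turn 7.16, either way. A call with a gripper value outside its range is refused whole. "gripper" is the gripper command: -1 is shut, 1 is fully open, values between are in proportion, set as the call begins (left out, the last holds). The fingers move at their own pace and stop on an object; "squeeze" is the grip in N (left out, the last holds). Time passes only in rows, so rows that do not move let the fingers close. It gives the time, the measured TCP pose, the force and the opening at its end, in the units of the state.
- r.get_state(): the state, without advancing time (a new reading comes with each control period).
- r.capture(name): name is "side" or "top" or "wrist"; returns (picture, depth): 420x560x3 uint8, blue, green, red; 420x560 float32, m along the optical axis (not along the pixel's ray), 0 where there is no reading.
- r.get_calibration(name): a dict with "fov_y" (degrees; the focal length in pixels is half the picture's height over the tangent of half this angle, whatever the lens; pixels are square), "cx", "cy" (the principal point, pixels), "origin" and "orientation" of the camera in the world. Camera axes: x right, y down, z forward; pixel columns grow to the right and rows downward; lengths in m; the calibration is good to about 2 mm. A picture is of the moment at which its call begins: read the wrist's pose just before it. get_calibration takes no time and is no camera call; for the wrist camera it gives the pose at the moment of the call.
- r.close_job(): hands the job in, once; it reports no verdict.
Trained networks look in the newest picture that a camera, given by its name, has taken for a name from the list of things; names that differ only in an ending like _2 or _b are one class to them, and where a whole thing is asked for, a point or a joint stands for the part that bears it (a point fixed in the world has none). Each returns a list of dicts, best first, with "conf" (0 to 1); they miss things now and then, are a little off and sometimes report something else, mostly with a low value. They report only what shows in the picture. A call takes as long as a camera call. They do not tell look-alikes from the thing itself.
- r.boxes_of(camera, target): "at" ([x, y, z] in m, in the coordinates of the camera as it stood for that picture, good to about 4 mm: the middle of the surface that is visible of it).
- r.pinpoint(camera, target): "at" ([x, y, z] in m, in the coordinates of the camera as it stood for that picture, good to about 4 mm: a listed point, or the origin of a listed thing).
The state is a dict: "time_s": time; "joints": joint angles; "qd": joint speeds; "joint_torque": joint torques, N m; "tcp_pos": TCP position; "eef_rot": TCP orientation; "contact_force": force on the tool from outside, world axes, zero at the start; "moment": the same for the moment, N m; "gripper_width": finger opening in m.
Only numpy, scipy, OpenCV 4.12 (cv2) and the standard library are available. Lean on these libraries where they do the work, as an engineer would, in place of code of your own. Each camera call takes 0.05 s, during which the arm holds its last target. There are 200 camera calls.

## Working session

There is one attempt and no reset: what is moved stays moved. The work goes in short steps, Python scripts to look and compute and a tool call to move; the robot and the scene stay as the last step left them, time stands still between calls to the robot, and variables do not carry over. Pictures are saved under pics/ and viewed, about 8 in all and at most 12, crops included, and the job is handed in when it is done.

Besides the shell and the picture viewer there is one more tool, called as name(argument=value, ...), one argument or row to a line, values as JSON. send_rows: Moves the arm, as the interface text tells. Its arguments: {"type":"object","properties":{"motion":{"type":"array"},"gripper":{"type":"number"},"squeeze":{"type":"number"}},"required":["motion"]}

```bash
mkdir -p pics; cat > h.py <<'E'
import numpy as np, cv2
from scipy.spatial.transform import Rotation as R
from plant import r
def cal(n):
    c=r.get_calibration(n); f=210/np.tan(np.radians(c["fov_y"]/2))
    o=np.array(c["orientation"])
    M=o if o.shape==(3,3) else R.from_euler('xyz',o,degrees=True).as_matrix()
    return f,c["cx"],c["cy"],np.array(c["origin"]),M
def world(n,p,c=None):
    f,cx,cy,o,M=c or cal(n); return o+M@np.array(p)
def px(n,w,c=None):
    f,cx,cy,o,M=c or cal(n); p=M.T@(np.array(w)-o); return np.array([cx+f*p[0]/p[2],cy+f*p[1]/p[2]])
def cloud(n,d,c=None):
    f,cx,cy,o,M=c or cal(n); v,u=np.mgrid[:420,:560]
    P=np.stack([(u-cx)/f*d,(v-cy)/f*d,d],-1); return P@M.T+o
E
python3 - <<'E'
from h import *
print(r.get_state()); 
ims=[]
for n in ("top","side"):
    print(n,r.get_calibration(n)); im,d=r.capture(n); np.save(n+".npy",d); cv2.imwrite(n+".png",im)
    cv2.imwrite(f"pics/{n}1.png",cv2.resize(im,(800,600)))
    for t in ("key","grip","stand","clamp","socket","mark","cup","bowl","dispenser"):
        for q in r.pinpoint(n,t): 
            w=world(n,q["at"]);print(n,t,round(q["conf"],2),w.round(3),px(n,w).round())
E
```

```text
{'time_s': 0.0, 'joints': array([-5.10457991e+01,  2.05902142e+01,  6.34722152e-01, -2.05021207e-02,
       -7.01362680e+01, -1.65069371e+01]), 'qd': array([-0.01419782, -0.05061188, -0.01982684, -0.04560693, -0.0508289 ,
       -0.05259009]), 'joint_torque': array([-1.32376204e-03, -5.82716453e+01,  2.93060696e+01,  6.99703708e+00,
        6.89007895e-03, -1.94962754e-04]), 'tcp_pos': array([ 0.25753022, -0.62341571,  0.22564248]), 'eef_rot': array([ 1.79906545e+02, -7.59537299e-03, -1.57559712e+02]), 'contact_force': array([ 0.47158218,  0.39969426, -0.70327698]), 'moment': array([-0.04263172,  0.04431303, -0.00260017]), 'gripper_width': 0.08771391817018959}
top {'fov_y': 56.369446432948834, 'cx': 279.54436550292894, 'cy': 215.1500475742684, 'origin': array([ 0.40202099, -0.05061371,  0.73658934]), 'orientation': array([-170.51948784,   -2.46336784,  -89.04219838])}
top key 0.82 [ 0.473 -0.148  0.021] [316. 243.]
top key 0.67 [ 0.409 -0.278  0.002] [384. 279.]
top key 0.59 [ 0.329 -0.116  0.003] [298. 322.]
top grip 0.93 [ 0.469 -0.147  0.13 ] [325. 238.]
top grip 0.64 [ 0.41  -0.2
[... 667 characters left out ...]
176.]
side key 0.6 [ 0.467 -0.15   0.014] [320. 208.]
side key 0.23 [ 0.464 -0.144  0.124] [324. 170.]
side grip 0.78 [ 0.408 -0.28   0.154] [372. 118.]
side grip 0.68 [ 0.324 -0.116  0.155] [401. 186.]
side grip 0.56 [ 0.465 -0.144  0.122] [324. 171.]
side stand 0.91 [ 0.472 -0.151  0.003] [318. 211.]
side clamp 0.74 [0.492 0.07  0.002] [272. 299.]
side clamp 0.38 [0.502 0.07  0.041] [266. 284.]
side socket 0.9 [0.494 0.072 0.037] [270. 288.]
side mark 0.58 [0.504 0.07  0.043] [265. 284.]
side cup 0.65 [ 0.654 -0.27   0.001] [252. 154.]
side bowl 0.76 [ 0.721 -0.002  0.   ] [171. 237.]
side dispenser 0.74 [ 0.679 -0.148  0.004] [220. 188.]
side dispenser 0.32 [0.492 0.072 0.   ] [272. 300.]
```

View pics/top1.png

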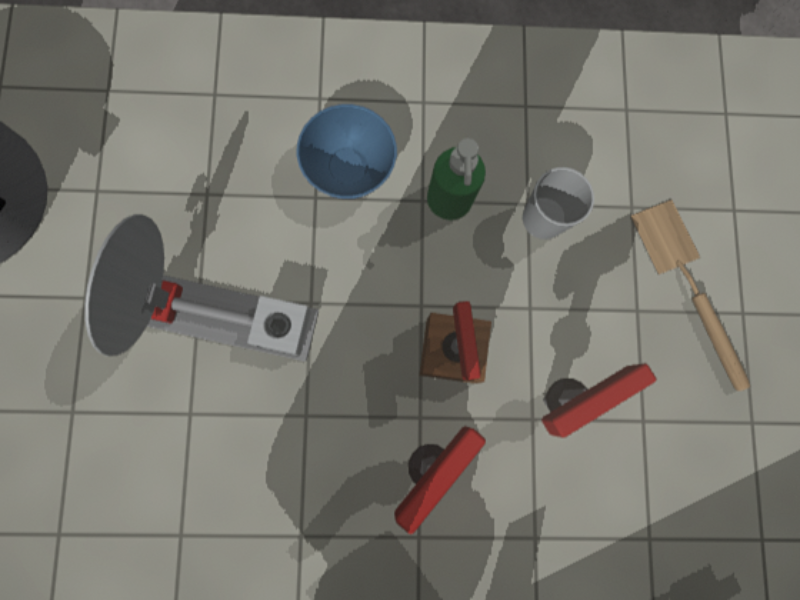

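View pics/side1.png

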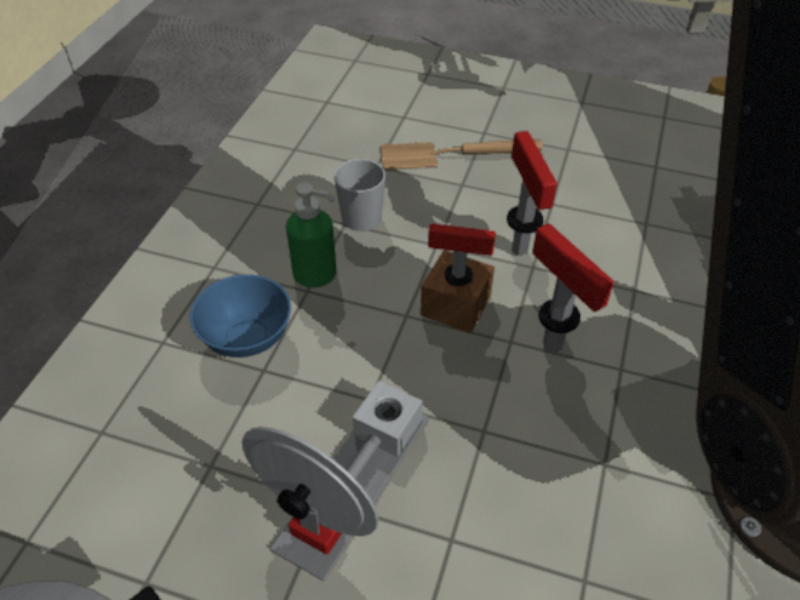

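```bash
python3 - <<'E'
from h import *
for n in("top","side"):
    im=cv2.imread(n+".png");P=cloud(n,np.load(n+".npy")); h=cv2.cvtColor(im,cv2.COLOR_BGR2HSV)
    red=((h[...,0]<10)|(h[...,0]>170))&(h[...,1]>130)&(h[...,2]>50)
    for c in((.469,-.147),(.41,-.281),(.328,-.115)):
        m=red&(np.hypot(P[...,0]-c[0],P[...,1]-c[1])<.09)&(P[...,2]>.06)
        q=P[m]; zt=np.percentile(q[:,2],97); t=q[q[:,2]>zt-.006][:,:2]
        (cc,wh,a)=cv2.minAreaRect(t.astype(np.float32)); print(n,c,m.sum(),len(t),'top',zt.round(4),t.mean(0).round(4),'rect',np.round(cc,4),np.round(wh,4),round(a,1))
    # stand + clamp block top
    for nm,c,z in(("stand",(.47,-.149),(.055,.066)),("block",(.495,.071),(.043,.05))):
        m=(abs(P[...,0]-c[0])<.06)&(abs(P[...,1]-c[1])<.06)&(P[...,2]>z[0])&(P[...,2]<z[1])
        t=P[m]; print(n,nm,len(t),[np.round(v,4) for v in cv2.minAreaRect(t[:,:2].astype(np.float32))],np.median(t[:,2]).round(4))
E
```

```text
top (0.469, -0.147) 561 541 top 0.1475 [ 0.4673 -0.1479] rect [ 0.468 -0.148] [0.0831 0.016 ] 7.8
top (0.41, -0.281) 1129 1073 top 0.1813 [ 0.4065 -0.2782] rect [ 0.4069 -0.2792] [0.02   0.1149] 30.6
top (0.328, -0.115) 1464 1326 top 0.1807 [ 0.3275 -0.115 ] rect [ 0.3282 -0.1161] [0.0218 0.1145] 50.7
top stand 1130 [array([ 0.4684, -0.1483]), array([0.0753, 0.0753]), np.float64(82.9342)] 0.0627
top block 871 [array([0.4928, 0.072 ]), array([0.0605, 0.0601]), np.float64(78.8724)] 0.0482
side (0.469, -0.147) 754 289 top 0.1448 [ 0.467  -0.1448] rect [ 0.4679 -0.1456] [0.0809 0.017 ] 6.2
side (0.41, -0.281) 662 445 top 0.1785 [ 0.4062 -0.2739] rect [ 0.4074 -0.2776] [0.023  0.1153] 30.3
side (0.328, -0.115) 1541 678 top 0.1781 [ 0.3263 -0.1109] rect [ 0.3281 -0.1137] [0.0239 0.1152] 50.3
side stand 993 [array([ 0.4692, -0.1476]), array([0.0796, 0.076 ]), np.float64(82.6558)] 0.0603
side block 886 [array([0.4937, 0.0726]), array([0.0626, 0.0619]), np.float64(78.2079)] 0.0462
```

The top view shows three red T-handled keys. In 800x600 pixels they are at (467,340) in the wooden stand with an 83 mm handle, (600,400) with a 115 mm handle, and (440,480) with a 115 mm handle. The one in the stand fits, because its handle is 84 mm long and it is the smallest. The clamp screw is at (278,325). I'll confirm the key with a crop.

```bash
python3 -c "
import cv2
im=cv2.imread('side.png')[130:250,280:440];cv2.imwrite('pics/crop.png',cv2.resize(im,(640,480),interpolation=cv2.INTER_CUBIC))"
```

```text
(no output)
```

View pics/crop.png

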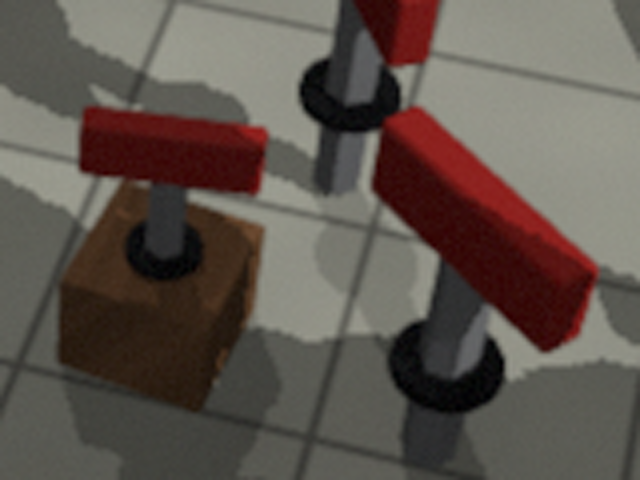

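send_rows(
  motion=[
    {"travel":[0,0,-0.01],"spin":5.1},
    {"travel":[0,0,-0.01],"spin":5.1},
    {"travel":[0,0,0],"spin":5.1},
  ],
  gripper=1,
  squeeze=40,
)

```text
time_s: 1.25
tcp_pos: [0.2575, -0.6235, 0.2465]
eef_rot: [179.9, -0.1, -173.2]
contact_force: [0.1, -0.4, -0.4]
gripper_width: 0.0878
```

The crop confirms it: the key at (165,150) is the only one seated in the wooden stand and clearly the smallest. Next I move above it.

send_rows(
  motion=[
    {"travel":[-0.0205,0.0344,0],"spin":0},
    {"travel":[-0.0205,0.0344,0],"spin":0},
    {"travel":[-0.0205,0.0344,0],"spin":0},
    {"travel":[-0.0205,0.0344,0],"spin":0},
    {"travel":[-0.0205,0.0344,0],"spin":0},
  ],
)

```text
time_s: 1.67
tcp_pos: [0.3391, -0.4414, 0.244]
eef_rot: [179.9, -0.2, -174.2]
contact_force: [2.0, -0.6, 0.6]
gripper_width: 0.0879
```

send_rows(
  motion=[
    {"travel":[-0.0205,0.0344,0],"spin":0},
    {"travel":[-0.0205,0.0344,0],"spin":0},
    {"travel":[-0.0205,0.0344,0],"spin":0},
    {"travel":[-0.0205,0.0344,0],"spin":0},
    {"travel":[-0.0205,0.0344,0],"spin":0},
  ],
)

```text
time_s: 2.08
tcp_pos: [0.4256, -0.2516, 0.2453]
eef_rot: [180.0, -0.0, -174.3]
contact_force: [1.3, -0.4, 0.3]
gripper_width: 0.0878
```

send_rows(
  motion=[
    {"travel":[-0.02,0.03,0],"spin":0},
    {"travel":[-0.02,0.03,0],"spin":0},
    {"travel":[0,0,0],"spin":0},
    {"travel":[0,0,0],"spin":0},
  ],
)

```text
time_s: 2.42
tcp_pos: [0.4634, -0.1778, 0.2472]
eef_rot: [180.0, 0.3, -173.8]
contact_force: [-1.0, 0.3, 0.5]
gripper_width: 0.0877
```

```bash
cat > wr.py <<'E'
from h import *
import sys
s=r.get_state(); c=cal("wrist"); im,d=r.capture("wrist"); cv2.imwrite(sys.argv[1],im); np.save("w.npy",d)
print(s["time_s"],s["tcp_pos"].round(4),s["eef_rot"].round(2),s["contact_force"].round(1),s["moment"].round(2))
for t in sys.argv[2:]:
    for q in r.pinpoint("wrist",t):
        w=world("wrist",q["at"],c); print(t,round(q["conf"],2),w.round(4),px("wrist",w,c).round())
P=cloud("wrist",d,c); h=cv2.cvtColor(im,cv2.COLOR_BGR2HSV)
red=((h[...,0]<10)|(h[...,0]>170))&(h[...,1]>130)&(h[...,2]>50)
tp=s["tcp_pos"]
m=red&(np.hypot(P[...,0]-tp[0],P[...,1]-tp[1])<.1)&(P[...,2]>.06)
if m.sum()>50:
    q=P[m]; zt=np.percentile(q[:,2],95); t=q[q[:,2]>zt-.006]; print('handle',zt.round(4),[np.round(v,4) for v in cv2.minAreaRect(t[:,:2].astype(np.float32))])
E
python3 wr.py pics/w1.png grip stand key
```

```text
2.4167 [ 0.4634 -0.1778  0.2472] [ 179.98    0.28 -173.84] [-1.   0.3  0.5] [-0.08  0.07  0.05]
grip 0.92 [ 0.4062 -0.2811  0.1541] [150. 123.]
grip 0.84 [ 0.3285 -0.1159  0.1533] [389.  35.]
grip 0.77 [ 0.4686 -0.1458  0.1282] [314. 210.]
stand 0.84 [ 0.4714 -0.1427 -0.0028] [306. 180.]
key 0.97 [ 0.3272 -0.116   0.0012] [346.  59.]
key 0.69 [ 0.4678 -0.1475  0.0143] [303. 180.]
key 0.6 [ 0.4085 -0.2814  0.0017] [198. 117.]
handle 0.1773 [array([ 0.3819, -0.2026]), array([0.0203, 0.1266]), np.float64(15.1773)]
```

View pics/w1.png

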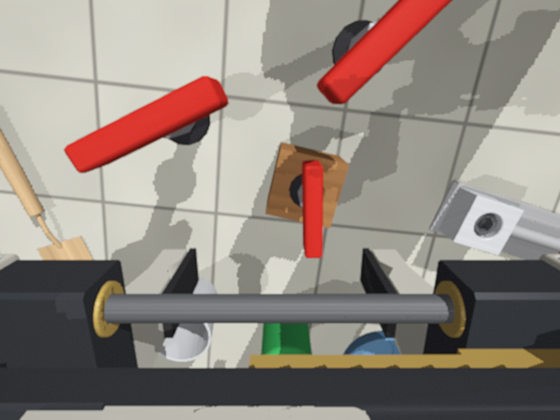

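The wrist view shows the stand key's handle at (313,208), the two larger keys beyond it, and the clamp screw at (488,224). I'll measure the handle and the recess from this same frame.

```bash
python3 - <<'E'
from h import *
c=cal("wrist");im=cv2.imread("pics/w1.png");P=cloud("wrist",np.load("w.npy"),c);h=cv2.cvtColor(im,cv2.COLOR_BGR2HSV)
red=((h[...,0]<10)|(h[...,0]>170))&(h[...,1]>130)
m=red&(abs(P[...,0]-.468)<.06)&(abs(P[...,1]+.147)<.05)&(P[...,2]>.13)&(P[...,2]<.16)
t=P[m];print('handle',np.percentile(t[:,2],95).round(4)); t=t[t[:,2]>np.percentile(t[:,2],95)-.005];print([np.round(v,4) for v in cv2.minAreaRect(t[:,:2].astype(np.float32))])
for nm,cc,z in(("stand",(.47,-.149),(.053,.066)),("block",(.495,.071),(.043,.05))):
    m=(abs(P[...,0]-cc[0])<.06)&(abs(P[...,1]-cc[1])<.06)&(P[...,2]>z[0])&(P[...,2]<z[1]); t=P[m]
    if len(t)>20: print(nm,len(t),[np.round(v,4) for v in cv2.minAreaRect(t[:,:2].astype(np.float32))],np.median(t[:,2]).round(4))
E
```

```text
handle 0.144
[array([ 0.4665, -0.1509]), array([0.0821, 0.0161]), np.float64(8.069)]
stand 3096 [array([ 0.4677, -0.1507]), array([0.0754, 0.0755]), np.float64(82.7179)] 0.0603
block 2001 [array([0.493 , 0.0692]), array([0.0621, 0.0603]), np.float64(78.429)] 0.0462
```

send_rows(
  motion=[
    {"travel":[-0.0078,0.0291,0],"spin":-1.2},
    {"travel":[0,0,0],"spin":0},
    {"travel":[0,0,0.035],"spin":0},
    {"travel":[0,0,0.035],"spin":0},
    {"travel":[0,0,0],"spin":0},
  ],
)

```text
time_s: 3.03
tcp_pos: [0.4674, -0.1549, 0.1773]
eef_rot: [-179.9, 0.6, -173.4]
contact_force: [-1.8, -0.3, -0.1]
gripper_width: 0.0875
```

send_rows(
  motion=[
    {"travel":[-0.0012,0.0072,0.02],"spin":-0.6},
    {"travel":[0,0,0.02],"spin":0},
    {"travel":[0,0,0.015],"spin":0},
    {"travel":[0,0,0.008],"spin":0},
    {"travel":[0,0,0],"spin":0},
  ],
)

```text
time_s: 3.45
tcp_pos: [0.4689, -0.1531, 0.117]
eef_rot: [-179.8, 0.6, -173.2]
contact_force: [-0.8, 0.2, 0.5]
gripper_width: 0.0877
```

send_rows(
  motion=[
    {"travel":[-0.0002,0.005,0.008],"spin":-0.6},
    {"travel":[0,0.002,0.004],"spin":0},
    {"travel":[0,0.001,0],"spin":0},
    {"travel":[0,0,0],"spin":0},
  ],
)

```text
time_s: 3.78
tcp_pos: [0.4701, -0.146, 0.1076]
eef_rot: [-179.7, 0.8, -172.6]
contact_force: [0.7, 1.1, -0.3]
gripper_width: 0.0876
```

send_rows(
  motion=[
    {"travel":[0.0022,-0.0014,0],"spin":0},
    {"travel":[0.0005,0,0],"spin":0},
  ],
)

```text
time_s: 3.95
tcp_pos: [0.4682, -0.1475, 0.1086]
eef_rot: [-179.7, 0.9, -172.5]
contact_force: [0.2, -0.3, -1.0]
gripper_width: 0.0874
```

send_rows(
  motion=[
    {"travel":[0,0,0],"spin":0},
    {"travel":[0,0,0],"spin":0},
    {"travel":[0,0,0],"spin":0},
    {"travel":[0,0,0],"spin":0},
    {"travel":[0,0,0],"spin":0},
  ],
  gripper=-1,
  squeeze=40,
)

```text
time_s: 4.37
tcp_pos: [0.4687, -0.1476, 0.1098]
eef_rot: [-179.7, 1.0, -172.5]
contact_force: [-0.1, 0.4, 0.0]
gripper_width: 0.0596
```

send_rows(
  motion=[
    {"travel":[0,0,0],"spin":0},
    {"travel":[0,0,0],"spin":0},
  ],
)

```text
time_s: 4.53
tcp_pos: [0.4686, -0.1476, 0.1098]
eef_rot: [-179.7, 1.0, -172.5]
contact_force: [-0.4, 0.1, -0.5]
gripper_width: 0.0468
```

send_rows(
  motion=[
    {"travel":[0,0,0.001],"spin":0},
    {"travel":[0,0,0],"spin":0},
    {"travel":[0,0,0],"spin":0},
    {"travel":[0,0,0],"spin":0},
    {"travel":[0,0,0],"spin":0},
  ],
)

```text
time_s: 4.95
tcp_pos: [0.4686, -0.1476, 0.1085]
eef_rot: [-179.7, 1.0, -172.5]
contact_force: [-1.0, -0.2, 2.2]
gripper_width: 0.0163
```

send_rows(
  motion=[
    {"travel":[0,0,0],"spin":0},
    {"travel":[0,0,0],"spin":0},
    {"travel":[0,0,0],"spin":0},
    {"travel":[0,0,0],"spin":0},
  ],
)

```text
time_s: 5.28
tcp_pos: [0.4686, -0.1476, 0.1086]
eef_rot: [-179.7, 1.0, -172.5]
contact_force: [0.5, 0.5, 0.5]
gripper_width: 0.0159
```

send_rows(
  motion=[
    {"travel":[0,0,-0.012],"spin":0},
    {"travel":[0,0,-0.025],"spin":0},
    {"travel":[0,0,-0.025],"spin":0},
    {"travel":[0,0,-0.015],"spin":0},
    {"travel":[0,0,0],"spin":0},
  ],
)

```text
time_s: 5.7
tcp_pos: [0.4644, -0.1472, 0.1853]
eef_rot: [-179.8, 0.6, -172.6]
contact_force: [1.0, -0.2, -2.4]
gripper_width: 0.0161
```

send_rows(
  motion=[
    {"travel":[-0.0095,0.0357,0],"spin":0},
    {"travel":[-0.0095,0.0357,0],"spin":0},
    {"travel":[-0.0095,0.0357,0],"spin":0},
    {"travel":[-0.0095,0.0357,0],"spin":0},
    {"travel":[-0.0095,0.0357,0],"spin":0},
  ],
)

```text
time_s: 6.12
tcp_pos: [0.4866, 0.0359, 0.1815]
eef_rot: [-179.8, 0.4, -173.4]
contact_force: [1.0, -0.1, -2.4]
gripper_width: 0.0162
```

send_rows(
  motion=[
    {"travel":[-0.0095,0.03,0],"spin":0},
    {"travel":[-0.003,0.008,0],"spin":0},
    {"travel":[0,0,0],"spin":0},
    {"travel":[0,0,0],"spin":0},
  ],
)

```text
time_s: 6.45
tcp_pos: [0.4933, 0.083, 0.1766]
eef_rot: [-179.8, 0.1, -173.1]
contact_force: [-0.1, 0.1, -2.0]
gripper_width: 0.016
```

send_rows(
  motion=[
    {"travel":[0.0012,-0.009,0],"spin":0},
    {"travel":[0,-0.002,0],"spin":0},
    {"travel":[0,-0.0005,0],"spin":0},
    {"travel":[0,0,0],"spin":0},
  ],
)

```text
time_s: 6.78
tcp_pos: [0.4916, 0.0669, 0.1745]
eef_rot: [-179.7, -0.1, -173.2]
contact_force: [-0.1, -0.1, -2.9]
gripper_width: 0.0161
```

```bash
python3 wr.py pics/w2.png socket key; python3 - <<'E'
from h import *
im,d=r.capture("side");np.save("side2.npy",d);cv2.imwrite("side2.png",im)
for t in("key","socket"):
    for q in r.pinpoint("side",t): print("side",t,round(q["conf"],2),world("side",q["at"]).round(4),px("side",world("side",q["at"])).round())
w=cv2.imread("pics/w2.png"); a=cv2.resize(im[170:350,190:370],(400,400)); cv2.imwrite("pics/c2.png",np.hstack([cv2.resize(w[110:420,125:435],(400,400)),a]))
E
```

```text
6.7833 [0.4916 0.0669 0.1745] [-1.7975e+02 -9.0000e-02 -1.7324e+02] [-0.1 -0.1 -2.9] [ 0.04 -0.04  0.05]
socket 0.66 [0.4935 0.0687 0.043 ] [282. 200.]
key 0.78 [0.4901 0.0682 0.0801] [282. 208.]
handle 0.2104 [array([0.4666, 0.0775]), array([0.049 , 0.1109]), np.float64(85.5181)]
side key 0.72 [ 0.329  -0.1147 -0.0059] [384. 245.]
side socket 0.69 [0.4923 0.07   0.0367] [272. 288.]
```

View pics/c2.png

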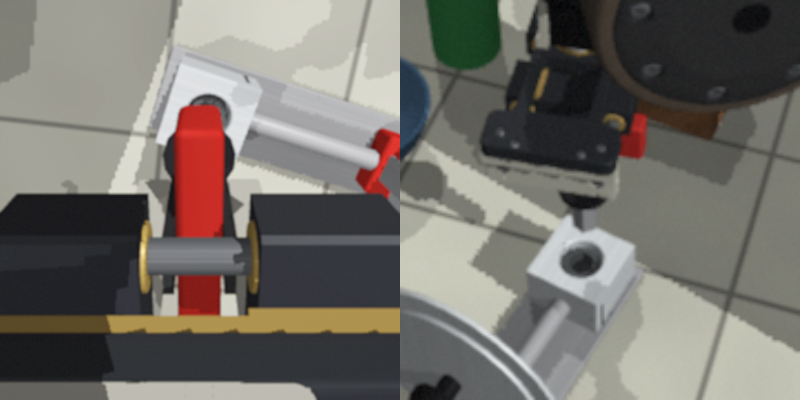

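The left panel (wrist) shows the collar symmetric behind the handle, with the recess just ahead of it. The right panel (side) shows the shank tip at about (585,228), just above the recess at (581,260). I'll work out the offset from depth.

```bash
python3 - <<'E'
from h import *
c=cal("side");P=cloud("side",np.load("side2.npy"),c);im=cv2.imread("side2.png")
m=(abs(P[...,0]-.4925)<.06)&(abs(P[...,1]-.07)<.06)&(P[...,2]>.043)&(P[...,2]<.05)
t=P[m];print('block',[np.round(v,4) for v in cv2.minAreaRect(t[:,:2].astype(np.float32))])
m=(abs(P[...,0]-.492)<.03)&(abs(P[...,1]-.067)<.03)&(P[...,2]>.07)&(P[...,2]<.112)
v,u=np.where(m)
for k in range(v.min(),v.max()+1):
    s=u[v==k]
    if len(s): q=P[k,s]; print(k,s.min(),s.max(),q.mean(0).round(4), 'axis px at that z',px("side",[.4935,.0722,q[:,2].mean()],c).round(1))
E
```

```text
block [array([0.4937, 0.0729]), array([0.0615, 0.0613]), np.float64(78.4685)]
263 267 278 [0.493  0.0702 0.1068] axis px at that z [270.3 263.9]
264 267 278 [0.4896 0.0721 0.1081] axis px at that z [270.3 263.4]
265 267 278 [0.4892 0.0724 0.1058] axis px at that z [270.3 264.2]
266 267 278 [0.4896 0.0728 0.1036] axis px at that z [270.3 265.1]
267 267 278 [0.4895 0.0733 0.1016] axis px at that z [270.4 265.8]
268 267 278 [0.4897 0.0728 0.0981] axis px at that z [270.4 267.1]
269 267 278 [0.4896 0.0731 0.0958] axis px at that z [270.4 267.9]
270 267 277 [0.4904 0.0735 0.0932] axis px at that z [270.4 268.9]
271 268 277 [0.4893 0.0741 0.0918] axis px at that z [270.4 269.4]
272 269 277 [0.4886 0.0736 0.0886] axis px at that z [270.4 270.5]
273 271 274 [0.4891 0.0749 0.0874] axis px at that z [270.4 271. ]
```

send_rows(
  motion=[
    {"travel":[-0.0022,0.005,0.01],"spin":0},
    {"travel":[-0.001,0.002,0.012],"spin":0},
    {"travel":[0,0.001,0.008],"spin":0},
    {"travel":[0,0,0],"spin":0},
  ],
)

```text
time_s: 7.42
tcp_pos: [0.495, 0.078, 0.1429]
eef_rot: [-179.8, 0.1, -173.1]
contact_force: [-0.3, -0.6, -2.9]
gripper_width: 0.0161
```

send_rows(
  motion=[
    {"travel":[0.0018,-0.004,0],"spin":0},
    {"travel":[0,0,0],"spin":0},
    {"travel":[0,0,0],"spin":0},
  ],
)

```text
time_s: 7.67
tcp_pos: [0.4932, 0.0737, 0.1421]
eef_rot: [-179.8, -0.0, -173.1]
contact_force: [-0.6, 0.2, -3.3]
gripper_width: 0.0159
```

```bash
cat > sh.py <<'E'
from h import *
s=r.get_state(); im,d=r.capture("side");cv2.imwrite("side3.png",im)
c=cal("side");P=cloud("side",d,c);tp=s["tcp_pos"]; print(s["time_s"],tp.round(4),s["eef_rot"].round(2),s["contact_force"].round(1),s["moment"].round(2))
tip=tp[2]-.0925
m=(abs(P[...,0]-tp[0])<.022)&(abs(P[...,1]-tp[1])<.025)&(P[...,2]>max(tip+.005,.051))&(P[...,2]<tip+.042)
v,u=np.where(m)
for k in range(v.min(),v.max()+1):
    q=u[v==k]
    if len(q): Q=P[k,q]; z=Q[:,2].mean(); print(k,q.min(),q.max(),Q.mean(0).round(4),'axis',px("side",[.4937,.0728,z],c).round(1))
E
python3 sh.py
```

```text
7.6667 [0.4932 0.0737 0.1421] [-1.7977e+02 -3.0000e-02 -1.7308e+02] [-0.6  0.2 -3.3] [ 0.02 -0.03  0.02]
278 265 276 [0.4922 0.0762 0.0737] axis [270.3 276.1]
279 265 276 [0.4911 0.0792 0.0755] axis [270.3 275.5]
280 266 276 [0.4903 0.0791 0.0728] axis [270.3 276.4]
281 266 276 [0.4905 0.0788 0.0694] axis [270.3 277.6]
282 266 276 [0.4904 0.079  0.0669] axis [270.3 278.5]
283 266 275 [0.4909 0.0801 0.0654] axis [270.3 279. ]
284 266 275 [0.4909 0.0804 0.0628] axis [270.4 279.9]
285 267 275 [0.4901 0.0802 0.06  ] axis [270.4 280.9]
286 267 275 [0.4907 0.0805 0.0572] axis [270.4 281.8]
287 269 271 [0.4913 0.0819 0.056 ] axis [270.4 282.2]
```

send_rows(
  motion=[
    {"travel":[0,0,0.004],"spin":0},
    {"travel":[0,0,0.004],"spin":0},
    {"travel":[0,0,0],"spin":0},
  ],
)

```text
time_s: 7.97
tcp_pos: [0.4938, 0.0738, 0.1345]
eef_rot: [-179.8, 0.1, -173.1]
contact_force: [0.4, 0.2, -2.1]
gripper_width: 0.016
```

send_rows(
  motion=[
    {"travel":[0,0,0.003],"spin":0},
    {"travel":[0,0,0.002],"spin":0},
    {"travel":[0,0,0],"spin":0},
  ],
)

```text
time_s: 8.22
tcp_pos: [0.4939, 0.0737, 0.129]
eef_rot: [-179.8, 0.1, -173.1]
contact_force: [0.4, -0.4, -1.6]
gripper_width: 0.0161
```

send_rows(
  motion=[
    {"travel":[0,0,0.002],"spin":0},
    {"travel":[0,0,0.001],"spin":0},
    {"travel":[0,0,0],"spin":0},
  ],
)

```text
time_s: 8.47
tcp_pos: [0.4938, 0.0734, 0.1257]
eef_rot: [-179.8, 0.1, -173.1]
contact_force: [1.4, 0.2, -2.9]
gripper_width: 0.0162
```

send_rows(
  motion=[
    {"travel":[0,0,0.002],"spin":0},
    {"travel":[0,0,0.001],"spin":0},
    {"travel":[0,0,0],"spin":0},
  ],
)

```text
time_s: 8.72
tcp_pos: [0.4938, 0.0734, 0.1224]
eef_rot: [-179.8, 0.1, -173.1]
contact_force: [-0.0, -0.9, -2.3]
gripper_width: 0.0162
```

send_rows(
  motion=[
    {"travel":[0,0,0.002],"spin":0},
    {"travel":[0,0,0.001],"spin":0},
    {"travel":[0,0,0],"spin":0},
  ],
)

```text
time_s: 8.97
tcp_pos: [0.4938, 0.0735, 0.1191]
eef_rot: [-179.8, 0.1, -173.1]
contact_force: [0.6, -0.2, -2.6]
gripper_width: 0.0158
```

send_rows(
  motion=[
    {"travel":[0,0,0.0015],"spin":0},
    {"travel":[0,0,0.001],"spin":0},
    {"travel":[0,0,0],"spin":0},
  ],
)

```text
time_s: 9.22
tcp_pos: [0.4959, 0.0738, 0.1186]
eef_rot: [-179.8, 0.3, -173.0]
contact_force: [-1.1, -1.0, -2.5]
gripper_width: 0.0159
```

send_rows(
  motion=[
    {"travel":[0,0,0.001],"spin":0},
  ],
)

```text
time_s: 9.3
tcp_pos: [0.4964, 0.0738, 0.1182]
eef_rot: [-179.8, 0.4, -173.0]
contact_force: [-0.1, -0.8, 8.0]
gripper_width: 0.0158
```

```bash
python3 sh.py; python3 - <<'E'
import cv2
im=cv2.imread("side3.png");cv2.imwrite("pics/c3.png",cv2.resize(im[210:350,190:360],(680,560),interpolation=cv2.INTER_CUBIC))
E
```

```text
9.3 [0.4964 0.0738 0.1182] [-179.78    0.38 -173.  ] [-0.1 -0.8  8. ] [-0.42  0.47  0.01]
286 274 274 [0.4862 0.0764 0.0534] axis [270.4 283.1]
287 266 273 [0.4925 0.0809 0.054 ] axis [270.4 282.9]
288 268 272 [0.4919 0.0818 0.0526] axis [270.4 283.4]
289 269 269 [0.4926 0.0834 0.0516] axis [270.4 283.7]
```

View pics/c3.png

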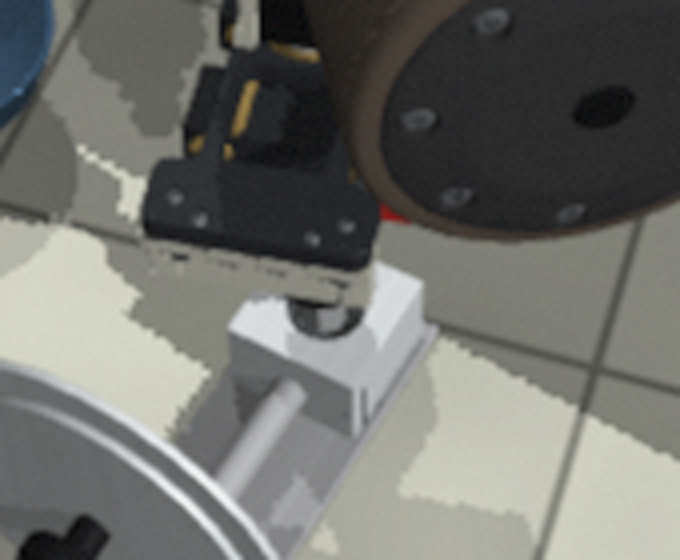

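Contact came at 10 N with the tip at an estimated z of 0.0256, about 14 mm deep, so the hex seems to have dropped straight in. I'll recentre x and press lightly.

send_rows(
  motion=[
    {"travel":[0.001,-0.0003,0.0003],"spin":0},
    {"travel":[0.0005,0,0.0003],"spin":0},
    {"travel":[0,0,0.0003],"spin":0},
  ],
)

```text
time_s: 9.6
tcp_pos: [0.4963, 0.0738, 0.1183]
eef_rot: [-179.8, 0.6, -173.0]
contact_force: [-0.9, -0.2, 3.7]
gripper_width: 0.016
```

send_rows(
  motion=[
    {"travel":[0,0,0.001],"spin":0},
    {"travel":[0,0,0.001],"spin":0},
    {"travel":[0,0,0.0005],"spin":0},
  ],
)

```text
time_s: 9.85
tcp_pos: [0.4984, 0.0741, 0.1182]
eef_rot: [-179.8, 0.8, -172.9]
contact_force: [-1.7, -2.1, 4.4]
gripper_width: 0.0156
```

send_rows(
  motion=[
    {"travel":[0.003,0,0],"spin":0},
    {"travel":[0.002,0,0],"spin":0},
    {"travel":[0.001,0,0],"spin":0},
  ],
)

```text
time_s: 10.1
tcp_pos: [0.4931, 0.0735, 0.1184]
eef_rot: [-179.8, 0.9, -172.8]
contact_force: [1.3, -1.6, 1.2]
gripper_width: 0.0159
```

send_rows(
  motion=[
    {"travel":[0,0,0.0003],"spin":3},
    {"travel":[0,0,0.0003],"spin":3},
    {"travel":[0,0,0.0003],"spin":3},
    {"travel":[0,0,0.0003],"spin":3},
    {"travel":[0,0,0.0003],"spin":0},
  ],
)

```text
time_s: 10.52
tcp_pos: [0.4935, 0.073, 0.1183]
eef_rot: [-180.0, 1.1, 174.7]
contact_force: [-0.9, -1.2, 6.1]
gripper_width: 0.0158
```

```bash
cat > st.py <<'E'
from plant import r
s=r.get_state();print(s["time_s"].__round__(2),s["tcp_pos"].round(4),s["eef_rot"].round(2),s["contact_force"].round(1),s["moment"].round(3))
E
python3 st.py
```

```text
10.52 [0.4935 0.073  0.1183] [-179.97    1.1   174.7 ] [-0.9 -1.2  6.1] [-0.521  0.261  0.012]
```

send_rows(
  motion=[
    {"travel":[0,0,0.0003],"spin":3},
    {"travel":[0,0,0.0003],"spin":3},
    {"travel":[0,0,0.0003],"spin":3},
  ],
)

```text
time_s: 10.77
tcp_pos: [0.4936, 0.0728, 0.1183]
eef_rot: [179.9, 1.1, 165.5]
contact_force: [-0.5, -1.5, 5.6]
gripper_width: 0.0164
```

```bash
python3 st.py
```

```text
10.77 [0.4936 0.0728 0.1183] [179.89   1.14 165.55] [-0.5 -1.5  5.6] [-0.646  0.402  0.081]
```

send_rows(
  motion=[
    {"travel":[0,0,0.0003],"spin":3},
    {"travel":[0,0,0.0003],"spin":2},
  ],
)

```text
time_s: 10.93
tcp_pos: [0.4935, 0.0726, 0.1183]
eef_rot: [179.8, 1.2, 160.3]
contact_force: [-0.7, -0.3, 5.9]
gripper_width: 0.0159
```

```bash
python3 st.py
```

```text
10.93 [0.4935 0.0726 0.1183] [179.8    1.15 160.3 ] [-0.7 -0.3  5.9] [-0.606  0.373  0.057]
```

send_rows(
  motion=[
    {"travel":[0,0,0.0003],"spin":3},
    {"travel":[0,0,0.0003],"spin":3},
    {"travel":[0,0,0.0003],"spin":3},
    {"travel":[0,0,0.0003],"spin":2},
  ],
)

```text
time_s: 11.27
tcp_pos: [0.4933, 0.0722, 0.1183]
eef_rot: [179.6, 1.1, 148.9]
contact_force: [-1.2, -0.8, 5.1]
gripper_width: 0.0162
```

```bash
python3 st.py
```

```text
11.27 [0.4933 0.0722 0.1183] [179.61   1.14 148.89] [-1.2 -0.8  5.1] [-0.576  0.433  0.064]
```

send_rows(
  motion=[
    {"travel":[0,0,0.0003],"spin":2},
    {"travel":[0,0,0.0003],"spin":1},
  ],
)

```text
time_s: 11.43
tcp_pos: [0.4931, 0.0721, 0.1183]
eef_rot: [179.6, 1.1, 145.7]
contact_force: [0.2, -0.4, 6.0]
gripper_width: 0.0159
```

```bash
python3 st.py
```

```text
11.43 [0.4931 0.0721 0.1183] [179.56   1.14 145.74] [ 0.2 -0.4  6. ] [-0.497  0.471  0.088]
```

send_rows(
  motion=[
    {"travel":[0,0,0.0003],"spin":1},
    {"travel":[0,0,0.0003],"spin":1},
  ],
)

```text
time_s: 11.6
tcp_pos: [0.4931, 0.0721, 0.1183]
eef_rot: [179.5, 1.2, 143.7]
contact_force: [-1.5, -1.5, 5.9]
gripper_width: 0.0159
```

```bash
python3 st.py
```

```text
11.6 [0.4931 0.0721 0.1183] [179.51   1.15 143.7 ] [-1.5 -1.5  5.9] [-0.52   0.411  0.127]
```

send_rows(
  motion=[
    {"travel":[0,0,0.0003],"spin":1},
    {"travel":[0,0,0.0003],"spin":1},
  ],
)

```text
time_s: 11.77
tcp_pos: [0.493, 0.0721, 0.1183]
eef_rot: [179.5, 1.2, 141.7]
contact_force: [-1.3, -1.1, 6.1]
gripper_width: 0.0157
```

```bash
python3 st.py
```

```text
11.77 [0.493  0.0721 0.1183] [179.47   1.16 141.67] [-1.3 -1.1  6.1] [-0.537  0.472  0.096]
```

```bash
cat > av.py <<'E'
from plant import r
import numpy as np
M=[];
for i in range(8):
    r.capture("wrist"); s=r.get_state(); M.append(s["moment"][2])
print(round(s["time_s"],2),s["tcp_pos"].round(4),s["eef_rot"].round(2),s["contact_force"].round(1),np.round(M,3),np.mean(M).round(3))
E
python3 av.py
```

```text
12.17 [0.493  0.072  0.1183] [179.47   1.16 141.72] [-0.9 -0.8  5.8] [ 0.098  0.085 -0.088  0.024 -0.     0.072  0.049  0.045] 0.035
```

send_rows(
  motion=[
    {"travel":[0,0,0.0003],"spin":1},
    {"travel":[0,0,0.0003],"spin":1},
  ],
)

```text
time_s: 12.33
tcp_pos: [0.4929, 0.072, 0.1183]
eef_rot: [179.4, 1.2, 139.8]
contact_force: [-1.2, -0.6, 6.3]
gripper_width: 0.0165
```

```bash
python3 av.py
```

```text
12.73 [0.4929 0.072  0.1183] [179.43   1.16 139.8 ] [-0.2 -0.2  6.6] [ 0.053  0.006 -0.025  0.033  0.075  0.044  0.035  0.077] 0.037
```

send_rows(
  motion=[
    {"travel":[0,0,0.0003],"spin":1},
    {"travel":[0,0,0.0003],"spin":1},
  ],
)

```text
time_s: 12.9
tcp_pos: [0.4929, 0.072, 0.1183]
eef_rot: [179.4, 1.2, 137.8]
contact_force: [-1.6, -1.1, 5.0]
gripper_width: 0.0161
```

```bash
python3 av.py
```

```text
13.3 [0.4929 0.072  0.1183] [179.38   1.16 137.88] [-1.5 -1.5  4.8] [-0.015  0.066  0.05   0.032  0.018  0.062  0.056  0.052] 0.04
```

send_rows(
  motion=[
    {"travel":[0,0,0.0003],"spin":1},
    {"travel":[0,0,0.0003],"spin":1},
  ],
)

```text
time_s: 13.47
tcp_pos: [0.4928, 0.072, 0.1183]
eef_rot: [179.3, 1.2, 135.9]
contact_force: [-1.3, -0.9, 6.2]
gripper_width: 0.0159
```

```bash
python3 av.py
```

```text
13.87 [0.4928 0.072  0.1183] [179.34   1.16 135.97] [-0.6 -0.3  5.4] [0.095 0.083 0.005 0.089 0.04  0.04  0.015 0.06 ] 0.054
```

send_rows(
  motion=[
    {"travel":[0,0,0.0003],"spin":1},
    {"travel":[0,0,0.0003],"spin":1},
  ],
)

```text
time_s: 14.03
tcp_pos: [0.4927, 0.0719, 0.1183]
eef_rot: [179.3, 1.2, 134.0]
contact_force: [-0.7, -1.2, 6.3]
gripper_width: 0.0161
```

```bash
python3 av.py
```

```text
14.43 [0.4927 0.0719 0.1183] [179.3    1.16 134.05] [-1.6 -0.7  5.2] [ 0.05   0.041  0.091  0.048  0.027 -0.003  0.009 -0.008] 0.032
```

send_rows(
  motion=[
    {"travel":[0,0,0.0003],"spin":1},
    {"travel":[0,0,0.0003],"spin":1},
  ],
)

```text
time_s: 14.6
tcp_pos: [0.4926, 0.0719, 0.1183]
eef_rot: [179.3, 1.2, 132.1]
contact_force: [-1.5, -1.1, 6.4]
gripper_width: 0.0161
```

```bash
python3 av.py
```

```text
15.0 [0.4927 0.0719 0.1183] [179.26   1.16 132.13] [-0.  -0.9  5.7] [0.033 0.129 0.027 0.043 0.02  0.013 0.017 0.01 ] 0.037
```

send_rows(
  motion=[
    {"travel":[0,0,0.0003],"spin":1},
    {"travel":[0,0,0.0003],"spin":1},
  ],
)

```text
time_s: 15.17
tcp_pos: [0.4925, 0.0718, 0.1183]
eef_rot: [179.2, 1.2, 130.2]
contact_force: [-0.5, -1.0, 6.8]
gripper_width: 0.0159
```

```bash
python3 av.py
```

```text
15.57 [0.4926 0.0719 0.1183] [179.21   1.15 130.22] [-1.2 -0.4  6. ] [-0.     0.061  0.093  0.04   0.033  0.033  0.005  0.045] 0.039
```

send_rows(
  motion=[
    {"travel":[0,0,0.0003],"spin":1},
    {"travel":[0,0,0.0003],"spin":1},
  ],
)

```text
time_s: 15.73
tcp_pos: [0.4933, 0.0704, 0.1183]
eef_rot: [179.1, 0.9, 128.4]
contact_force: [-3.0, 1.6, 5.6]
gripper_width: 0.0163
```

```bash
python3 av.py
```

```text
16.13 [0.4934 0.0704 0.1183] [179.13   0.88 128.45] [-1.3  0.9  6. ] [0.028 0.092 0.133 0.064 0.038 0.06  0.089 0.073] 0.072
```

send_rows(
  motion=[
    {"travel":[0,0,0.0003],"spin":1},
    {"travel":[0,0,0.0003],"spin":0.7},
  ],
)

```text
time_s: 16.3
tcp_pos: [0.495, 0.068, 0.1182]
eef_rot: [179.0, 0.3, 127.1]
contact_force: [-2.8, 1.2, 6.8]
gripper_width: 0.0162
```

```bash
python3 av.py
```

```text
16.7 [0.495  0.0679 0.1182] [179.01   0.31 127.14] [-1.9  2.8  5.8] [0.063 0.098 0.069 0.067 0.107 0.074 0.091 0.075] 0.081
```

send_rows(
  motion=[
    {"travel":[0.003,0,0],"spin":0},
    {"travel":[0.002,0,0],"spin":0},
  ],
)

```text
time_s: 16.87
tcp_pos: [0.4926, 0.0709, 0.1184]
eef_rot: [179.0, 0.1, 127.3]
contact_force: [0.0, -1.1, 1.8]
gripper_width: 0.0159
```

```bash
python3 av.py
```

```text
17.27 [0.4927 0.0708 0.1184] [1.7898e+02 1.4000e-01 1.2727e+02] [ 0.3 -2.   3.8] [ 0.065  0.072 -0.005  0.036  0.046  0.059  0.02   0.08 ] 0.047
```

send_rows(
  motion=[
    {"travel":[0,0,0.0001],"spin":1},
    {"travel":[0,0,0.0001],"spin":1},
  ],
)

```text
time_s: 17.43
tcp_pos: [0.4949, 0.0673, 0.1182]
eef_rot: [178.9, -0.6, 125.6]
contact_force: [-3.1, 1.9, 5.9]
gripper_width: 0.0162
```

```bash
python3 av.py
```

```text
17.83 [0.495  0.0672 0.1182] [178.87  -0.56 125.6 ] [-2.   1.8  4.9] [0.133 0.106 0.083 0.13  0.112 0.096 0.039 0.101] 0.1
```

send_rows(
  motion=[
    {"travel":[0.004,0,0],"spin":0},
    {"travel":[0.002,0,0],"spin":0},
  ],
)

```text
time_s: 18.0
tcp_pos: [0.4928, 0.0703, 0.1184]
eef_rot: [178.8, -0.8, 125.6]
contact_force: [0.5, -2.1, 2.5]
gripper_width: 0.0162
```

```bash
python3 av.py
```

```text
18.4 [0.4928 0.0703 0.1184] [178.83  -0.79 125.68] [ 0.8 -1.6  3.1] [ 0.017  0.093 -0.009  0.04   0.026  0.023  0.088  0.018] 0.037
```

send_rows(
  motion=[
    {"travel":[0.0005,0,0],"spin":0.5},
    {"travel":[0.0005,0,0],"spin":0.5},
  ],
)

```text
time_s: 18.57
tcp_pos: [0.4935, 0.069, 0.1183]
eef_rot: [178.8, -1.2, 124.9]
contact_force: [-0.8, 0.9, 4.7]
gripper_width: 0.0158
```

```bash
python3 av.py
```

```text
18.97 [0.4935 0.069  0.1183] [178.79  -1.19 124.86] [-1.4  0.8  4.7] [0.077 0.04  0.111 0.078 0.104 0.076 0.095 0.126] 0.088
```

```bash
python3 -c "
from plant import r
s=r.get_state();print(s['joints'].round(2),s['joint_torque'].round(3))"
```

```text
[  29.53    9.5   -29.47   -1.69  -49.94 -173.6 ] [ -0.224 -35.489  22.835   5.118   0.353  -0.07 ]
```

The readings were misleading because joint 6 has reached its limit (-173.6°). That explains the sideways drift. I'll let go of the key while it stands in the socket, swing the gripper back a half turn, and grip again.

send_rows(
  motion=[
    {"travel":[0.0005,0,-0.0003],"spin":-2},
    {"travel":[0,0,0],"spin":-1},
  ],
)

```text
time_s: 19.13
tcp_pos: [0.493, 0.0696, 0.1184]
eef_rot: [178.7, -1.2, 127.9]
contact_force: [1.1, -0.1, 4.2]
gripper_width: 0.016
```

send_rows(
  motion=[
    {"travel":[0,0,0],"spin":0},
    {"travel":[0,0,0],"spin":0},
    {"travel":[0,0,0],"spin":0},
    {"travel":[0,0,0],"spin":0},
    {"travel":[0,0,0],"spin":0},
  ],
  gripper=0,
)

```text
time_s: 19.55
tcp_pos: [0.4918, 0.0697, 0.1167]
eef_rot: [178.8, -1.3, 127.7]
contact_force: [1.0, 0.7, 1.1]
gripper_width: 0.0414
```

```bash
python3 st.py;python3 -c "
from plant import r
s=r.get_state();print(s['joints'].round(2),s['gripper_width'])"
```

```text
19.55 [0.4918 0.0697 0.1167] [178.83  -1.33 127.65] [1.  0.7 1.1] [-0.203 -0.013  0.04 ]
[  29.55    9.58  -29.53   -1.93  -49.94 -170.69] 0.04136521456311603
```

send_rows(
  motion=[
    {"travel":[0,0,-0.015],"spin":0},
    {"travel":[0,0,-0.02],"spin":0},
    {"travel":[0,0,-0.02],"spin":0},
    {"travel":[0,0,-0.005],"spin":0},
    {"travel":[0,0,0],"spin":-3},
  ],
)

```text
time_s: 19.97
tcp_pos: [0.4898, 0.0672, 0.1767]
eef_rot: [179.1, -1.4, 130.5]
contact_force: [-0.3, 0.6, -0.3]
gripper_width: 0.0436
```

```bash
python3 - <<'E'
from h import *
exec(open("st.py").read())
im,d=r.capture("side");c=cal("side");P=cloud("side",d,c);h=cv2.cvtColor(im,cv2.COLOR_BGR2HSV)
red=((h[...,0]<10)|(h[...,0]>170))&(h[...,1]>130)
m=red&(abs(P[...,0]-.494)<.06)&(abs(P[...,1]-.072)<.06)&(P[...,2]>.11)&(P[...,2]<.17)
t=P[m];print(len(t)); zt=np.percentile(t[:,2],95);t=t[t[:,2]>zt-.006];print(zt.round(4),[np.round(v,4) for v in cv2.minAreaRect(t[:,:2].astype(np.float32))])
cv2.imwrite("pics/c4.png",cv2.resize(im[170:350,170:380],(700,600),interpolation=cv2.INTER_CUBIC))
E
```

```text
19.97 [0.4898 0.0672 0.1767] [179.08  -1.39 130.48] [-0.3  0.6 -0.3] [-0.165 -0.028  0.043]
619
0.155 [array([0.4934, 0.0704]), array([0.0168, 0.0836]), np.float64(38.4755)]
```

View pics/c4.png

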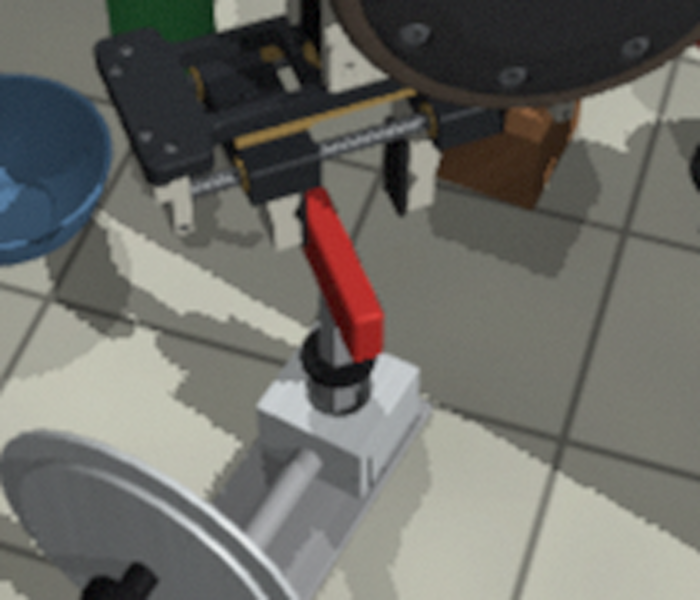

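The side crop shows the key standing upright in the socket, with its collar at (338,355) clear of the block and its handle at about (345,275). Measured depth is about 13.8 mm. Next I swing the gripper back.

send_rows(
  motion=[
    {"travel":[0,0,0],"spin":-7.1},
    {"travel":[0,0,0],"spin":-7.1},
    {"travel":[0,0,0],"spin":-7.1},
    {"travel":[0,0,0],"spin":-7.1},
    {"travel":[0,0,0],"spin":-7.1},
  ],
)

```text
time_s: 20.43
tcp_pos: [0.4882, 0.067, 0.1737]
eef_rot: [178.5, -0.8, 166.4]
contact_force: [0.3, 0.4, 0.6]
gripper_width: 0.0436
```

send_rows(
  motion=[
    {"travel":[0,0,0],"spin":-7.1},
    {"travel":[0,0,0],"spin":-7.1},
    {"travel":[0,0,0],"spin":-7.1},
    {"travel":[0,0,0],"spin":-7.1},
    {"travel":[0,0,0],"spin":-7.1},
  ],
)

```text
time_s: 20.85
tcp_pos: [0.486, 0.0666, 0.1697]
eef_rot: [178.3, -0.0, -157.8]
contact_force: [-0.0, 0.3, 0.4]
gripper_width: 0.0441
```

send_rows(
  motion=[
    {"travel":[0,0,0],"spin":-7.1},
    {"travel":[0,0,0],"spin":-7.1},
    {"travel":[0,0,0],"spin":-7.1},
    {"travel":[0,0,0],"spin":-7.1},
    {"travel":[0,0,0],"spin":-7.1},
  ],
)

```text
time_s: 21.27
tcp_pos: [0.4837, 0.066, 0.1655]
eef_rot: [178.3, 0.7, -122.0]
contact_force: [-0.2, -0.4, -0.2]
gripper_width: 0.0437
```

send_rows(
  motion=[
    {"travel":[0,0,0],"spin":-7.1},
    {"travel":[0,0,0],"spin":-7.1},
    {"travel":[0,0,0],"spin":-7.1},
    {"travel":[0,0,0],"spin":-7.1},
    {"travel":[0,0,0],"spin":-7.1},
  ],
)

```text
time_s: 21.68
tcp_pos: [0.4814, 0.0655, 0.1614]
eef_rot: [178.8, 1.5, -86.2]
contact_force: [0.0, -0.2, 0.1]
gripper_width: 0.0436
```

send_rows(
  motion=[
    {"travel":[0,0,0],"spin":-7.1},
    {"travel":[0,0,0],"spin":-7.1},
    {"travel":[0,0,0],"spin":-7.1},
    {"travel":[0,0,0],"spin":-7.1},
    {"travel":[0,0,0],"spin":0},
  ],
)

```text
time_s: 22.1
tcp_pos: [0.4791, 0.065, 0.1575]
eef_rot: [179.3, 2.0, -57.2]
contact_force: [0.2, 0.3, -0.6]
gripper_width: 0.0437
```

send_rows(
  motion=[
    {"travel":[0.0025,-0.011,-0.004],"spin":-5.5},
    {"travel":[0.001,-0.004,-0.002],"spin":0},
    {"travel":[0,0,0],"spin":0},
    {"travel":[0,0,0],"spin":0},
  ],
)

```text
time_s: 22.43
tcp_pos: [0.4925, 0.0701, 0.1612]
eef_rot: [179.3, 2.1, -52.7]
contact_force: [-0.7, 1.3, 0.6]
gripper_width: 0.0437
```

send_rows(
  motion=[
    {"travel":[0.0007,-0.0026,0.01],"spin":-0.8},
    {"travel":[0,0,0.015],"spin":0},
    {"travel":[0,0,0.012],"spin":0},
    {"travel":[0,0,0.003],"spin":0},
    {"travel":[0,0,0],"spin":0},
  ],
)

```text
time_s: 22.85
tcp_pos: [0.4924, 0.0718, 0.1172]
eef_rot: [179.3, 2.2, -52.6]
contact_force: [0.0, 0.5, 0.9]
gripper_width: 0.0436
```

send_rows(
  motion=[
    {"travel":[-0.0005,-0.001,-0.0008],"spin":-0.6},
    {"travel":[0,0,0],"spin":0},
    {"travel":[0,0,0],"spin":0},
    {"travel":[0,0,0],"spin":0},
    {"travel":[0,0,0],"spin":0},
  ],
  gripper=-1,
  squeeze=50,
)

```text
time_s: 23.27
tcp_pos: [0.4933, 0.073, 0.1189]
eef_rot: [179.4, 2.2, -52.0]
contact_force: [0.4, 0.9, -2.5]
gripper_width: 0.0165
```

send_rows(
  motion=[
    {"travel":[0,0,0],"spin":0},
    {"travel":[0,0,0],"spin":0},
  ],
)

```text
time_s: 23.43
tcp_pos: [0.4933, 0.0731, 0.1192]
eef_rot: [179.4, 2.2, -52.0]
contact_force: [1.1, 0.2, -3.4]
gripper_width: 0.0157
```

```bash
python3 av.py;python3 -c "
from plant import r
s=r.get_state();print(s['joints'].round(2),s['gripper_width'])"
```

```text
23.83 [0.4934 0.0731 0.1191] [179.39   2.18 -52.03] [ 0.9 -0.2 -1.8] [ 0.051 -0.032  0.041  0.017 -0.012 -0.045  0.021  0.035] 0.009
[ 29.34  10.79 -27.32  -2.59 -52.85  10.22] 0.016180291770416237
```

send_rows(
  motion=[
    {"travel":[0,0,0.0008],"spin":1},
    {"travel":[0,0,0.0008],"spin":1},
    {"travel":[0,0,0.0005],"spin":1},
  ],
)

```text
time_s: 24.08
tcp_pos: [0.494, 0.0732, 0.1187]
eef_rot: [179.3, 2.1, -55.2]
contact_force: [-2.7, 0.7, 4.3]
gripper_width: 0.0158
```

```bash
python3 av.py
```

```text
24.48 [0.4939 0.0732 0.1187] [179.33   2.09 -55.14] [-2.8 -0.1  5.1] [ 0.065  0.037  0.084  0.055 -0.     0.092  0.024  0.009] 0.046
```

send_rows(
  motion=[
    {"travel":[0,0,0.0002],"spin":1},
    {"travel":[0,0,0.0002],"spin":0.6},
  ],
)

```text
time_s: 24.65
tcp_pos: [0.4938, 0.0733, 0.1188]
eef_rot: [179.3, 2.1, -56.9]
contact_force: [0.6, 1.0, 1.8]
gripper_width: 0.0158
```

```bash
python3 av.py
```

```text
25.05 [0.4939 0.0733 0.1187] [179.28   2.07 -56.78] [-1.3  0.1  4.5] [0.168 0.132 0.219 0.164 0.138 0.161 0.142 0.184] 0.164
```

The moment jumped from 0.05 to 0.16 N m (friction alone is about 0.08), which puts the screw at about 1.04 rad, so it is snug. I'll ease back within the free play and lift out.

send_rows(
  motion=[
    {"travel":[0,0,0],"spin":-1.5},
    {"travel":[0,0,0],"spin":-1.5},
    {"travel":[-0.0002,0.0001,-0.006],"spin":0},
    {"travel":[-0.0003,0.0001,-0.008],"spin":0},
    {"travel":[-0.0003,0.0001,-0.01],"spin":0},
  ],
)

```text
time_s: 25.47
tcp_pos: [0.4926, 0.0727, 0.1415]
eef_rot: [179.2, 2.2, -53.9]
contact_force: [0.6, -0.1, -1.8]
gripper_width: 0.0159
```

```bash
python3 st.py
```

```text
25.47 [0.4926 0.0727 0.1415] [179.16   2.18 -53.86] [ 0.6 -0.1 -1.8] [-0.075  0.042 -0.017]
```

send_rows(
  motion=[
    {"travel":[-0.0007,0.0003,-0.02],"spin":0},
    {"travel":[-0.0007,0.0003,-0.02],"spin":0},
    {"travel":[0,0,-0.006],"spin":0},
    {"travel":[0,0,0],"spin":0},
  ],
)

```text
time_s: 25.8
tcp_pos: [0.4927, 0.0721, 0.1926]
eef_rot: [179.2, 2.2, -54.0]
contact_force: [-0.8, -0.1, -3.3]
gripper_width: 0.0157
```

send_rows(
  motion=[
    {"travel":[0.0273,0.0247,0],"spin":0},
    {"travel":[0.0273,0.0247,0],"spin":0},
    {"travel":[0.0273,0.0247,0],"spin":0},
    {"travel":[0.0273,0.0247,0],"spin":0},
    {"travel":[0.0273,0.0247,0],"spin":0},
  ],
)

```text
time_s: 26.22
tcp_pos: [0.4731, -0.1105, 0.1875]
eef_rot: [179.4, 2.2, -53.5]
contact_force: [0.7, 0.0, -1.9]
gripper_width: 0.0159
```

send_rows(
  motion=[
    {"travel":[0.015,0.013,0],"spin":0},
    {"travel":[0.003,0.003,0],"spin":0},
    {"travel":[0,0,0],"spin":0},
    {"travel":[0,0,0],"spin":0},
  ],
)

```text
time_s: 26.55
tcp_pos: [0.4667, -0.1412, 0.1836]
eef_rot: [179.1, 2.4, -54.1]
contact_force: [0.5, -0.3, -2.8]
gripper_width: 0.0162
```

```bash
python3 st.py
```

```text
26.55 [ 0.4667 -0.1412  0.1836] [179.12   2.45 -54.08] [ 0.5 -0.3 -2.8] [-0.072 -0.048  0.069]
```

send_rows(
  motion=[
    {"travel":[0.0055,0.0012,0],"spin":0},
    {"travel":[0.0005,0,0],"spin":0},
    {"travel":[0,0,0],"spin":0},
  ],
)

```text
time_s: 26.8
tcp_pos: [0.4696, -0.145, 0.1826]
eef_rot: [179.1, 2.5, -54.0]
contact_force: [0.4, 0.0, -2.5]
gripper_width: 0.0155
```

```bash
python3 sh.py | cut -c1-150; python3 - <<'E'
from h import *
im=cv2.imread("side3.png");c=cal("side")
cv2.imwrite("pics/c5.png",cv2.resize(im[100:260,230:410],(675,600),interpolation=cv2.INTER_CUBIC))
for z in(.06,.083,.1,.12):print(z,px("side",[.4687,-.1475,z],c).round(1))
E
```

```text
26.8 [ 0.4696 -0.145   0.1826] [179.1    2.5  -53.96] [ 0.4  0.  -2.5] [-0.09 -0.02  0.01]
171 317 317 [ 0.4762 -0.1386  0.1234] axis [270.  257.9]
172 317 326 [ 0.468  -0.1397  0.1224] axis [270.  258.3]
173 317 326 [ 0.4679 -0.1402  0.1195] axis [270.  259.4]
174 317 326 [ 0.4676 -0.1393  0.1179] axis [270. 260.]
175 317 326 [ 0.4675 -0.1398  0.1149] axis [270.  261.1]
176 317 326 [ 0.4672 -0.139   0.1132] axis [270.  261.7]
177 317 325 [ 0.4681 -0.1387  0.1106] axis [270.1 262.7]
178 317 325 [ 0.4677 -0.1383  0.1085] axis [270.1 263.5]
179 317 325 [ 0.4676 -0.1387  0.1056] axis [270.1 264.6]
180 317 325 [ 0.4673 -0.138   0.1038] axis [270.1 265.3]
181 316 325 [ 0.4682 -0.1387  0.1002] axis [270.1 266.6]
182 318 325 [ 0.4659 -0.1375  0.0995] axis [270.1 266.8]
183 319 324 [ 0.4658 -0.1375  0.097 ] axis [270.1 267.8]
184 320 321 [ 0.4668 -0.1344  0.097 ] axis [270.1 267.7]
0.06 [320.2 192.7]
0.083 [321.  184.3]
0.1 [321.5 177.8]
0.12 [322.2 170. ]
```

View pics/c5.png

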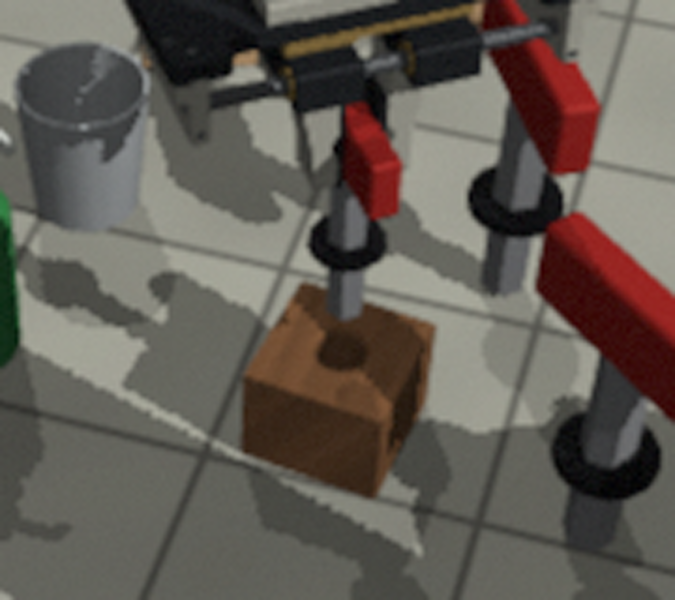

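The crop shows the shank at (345,290) right above the stand's hole at (342,350). I make a small correction and lower it.

send_rows(
  motion=[
    {"travel":[0.0005,0.0018,0.008],"spin":0},
    {"travel":[0.0008,0,0.018],"spin":0},
    {"travel":[0.0004,-0.0002,0.01],"spin":0},
    {"travel":[0,0,0],"spin":0},
  ],
)

```text
time_s: 27.18
tcp_pos: [0.469, -0.1446, 0.1451]
eef_rot: [179.2, 2.4, -53.8]
contact_force: [0.6, 0.6, -1.8]
gripper_width: 0.0158
```

```bash
python3 sh.py | cut -c1-60
```

```text
27.1833 [ 0.469  -0.1446  0.1451] [179.24   2.42 -53.76] [ 0
184 312 313 [ 0.4891 -0.1653  0.06  ] axis [270.4 280.9]
185 312 314 [ 0.4873 -0.1623  0.0607] axis [270.4 280.6]
186 311 330 [ 0.4748 -0.1588  0.0653] axis [270.3 279. ]
187 311 333 [ 0.4674 -0.153   0.0707] axis [270.3 277.2]
188 310 333 [ 0.468  -0.1522  0.0686] axis [270.3 277.9]
189 310 333 [ 0.4675 -0.1506  0.0675] axis [270.3 278.3]
190 310 333 [ 0.467  -0.147   0.0685] axis [270.3 277.9]
191 309 332 [ 0.4672 -0.146   0.0667] axis [270.3 278.5]
192 309 332 [ 0.4662 -0.1441  0.0662] axis [270.3 278.7]
193 308 332 [ 0.4674 -0.1426  0.0646] axis [270.3 279.3]
194 308 331 [ 0.4695 -0.1407  0.063 ] axis [270.4 279.8]
195 308 331 [ 0.4672 -0.1387  0.0631] axis [270.4 279.8]
196 307 330 [ 0.4699 -0.1364  0.0618] axis [270.4 280.3]
197 307 330 [ 0.4696 -0.1358  0.0597] axis [270.4 281. ]
198 306 330 [ 0.4694 -0.1328  0.06  ] axis [270.4 280.9]
199 306 329 [ 0.4689 -0.1303  0.06  ] axis [270.4 280.9]
200 305 329 [ 0.4701 -0.1268  0.0604] axis [270.4 280.7]
201 307 329 [ 0.4676 -0.1254  0.0599] axis [270.4 280.9]
202 310 328 [ 0.4649 -0.1235  0.06  ] axis [270.4 280.9]
203 313 328 [ 0.4586 -0.1232  0.0597] axis [270.4 281. ]
204 321 328 [ 0.4533 -0.1215  0.0606] axis [270.4 280.7]
205 323 327 [ 0.4519 -0.1198  0.0601] axis [270.4 280.8]
```

send_rows(
  motion=[
    {"travel":[0.001,0.0015,0.006],"spin":0},
    {"travel":[0.0005,0.0003,0.01],"spin":0},
    {"travel":[0.0004,0,0.01],"spin":0},
    {"travel":[0,0,0],"spin":0},
  ],
)

```text
time_s: 27.57
tcp_pos: [0.4689, -0.1466, 0.1187]
eef_rot: [179.3, 2.3, -53.7]
contact_force: [-1.0, 0.2, -2.9]
gripper_width: 0.0157
```

Moving freely, with 10 mm to go.

send_rows(
  motion=[
    {"travel":[0.0002,0.0003,0.004],"spin":0},
    {"travel":[0.0002,0,0.003],"spin":0},
    {"travel":[0,0,0.0015],"spin":0},
    {"travel":[0,0,0],"spin":0},
  ],
)

```text
time_s: 27.9
tcp_pos: [0.4687, -0.1472, 0.1094]
eef_rot: [179.3, 2.3, -53.7]
contact_force: [-1.5, -0.7, 0.9]
gripper_width: 0.0156
```

send_rows(
  motion=[
    {"travel":[0,0,0.0008],"spin":0},
  ],
)

```text
time_s: 27.98
tcp_pos: [0.4688, -0.1472, 0.1093]
eef_rot: [179.3, 2.3, -53.7]
contact_force: [-4.4, 2.5, 12.4]
gripper_width: 0.0159
```

send_rows(
  motion=[
    {"travel":[0,0,0],"spin":0},
    {"travel":[0,0,0],"spin":0},
    {"travel":[0,0,0],"spin":0},
    {"travel":[0,0,0],"spin":0},
    {"travel":[0,0,0],"spin":0},
  ],
  gripper=0,
)

```text
time_s: 28.4
tcp_pos: [0.4704, -0.1474, 0.1108]
eef_rot: [179.5, 2.1, -53.6]
contact_force: [0.6, 0.6, 0.7]
gripper_width: 0.0413
```

send_rows(
  motion=[
    {"travel":[0,0,-0.01],"spin":0},
    {"travel":[-0.0005,0,-0.02],"spin":0},
    {"travel":[-0.001,0,-0.03],"spin":0},
    {"travel":[0,0,-0.03],"spin":0},
    {"travel":[0,0,-0.02],"spin":0},
  ],
)

```text
time_s: 28.82
tcp_pos: [0.4696, -0.1491, 0.2228]
eef_rot: [179.0, 2.5, -53.7]
contact_force: [0.1, 0.5, 0.4]
gripper_width: 0.0437
```

send_rows(
  motion=[
    {"travel":[0,0.035,-0.01],"spin":0},
    {"travel":[0,0.035,0],"spin":0},
    {"travel":[0,0.02,0],"spin":0},
    {"travel":[0,0,0],"spin":0},
    {"travel":[0,0,0],"spin":0},
  ],
)

```text
time_s: 29.23
tcp_pos: [0.399, -0.2053, 0.2456]
eef_rot: [179.6, 1.8, -53.5]
contact_force: [-0.4, 0.5, 0.1]
gripper_width: 0.0437
```

```bash
python3 - <<'E'
from h import *
exec(open("st.py").read())
ims=[]
for n in("side","top"):
    im,d=r.capture(n);P=cloud(n,d);h=cv2.cvtColor(im,cv2.COLOR_BGR2HSV)
    red=((h[...,0]<10)|(h[...,0]>170))&(h[...,1]>130)
    m=red&(abs(P[...,0]-.469)<.055)&(abs(P[...,1]+.148)<.055)&(P[...,2]>.1)&(P[...,2]<.17)
    t=P[m]
    if len(t)>30: zt=np.percentile(t[:,2],95);t=t[t[:,2]>zt-.006];print(n,len(t),zt.round(4),[np.round(v,4) for v in cv2.minAreaRect(t[:,:2].astype(np.float32))])
    for q in ("key","mark","cup","bowl","dispenser"):
        for k in r.pinpoint(n,q)[:3]: print(n,q,round(k["conf"],2),world(n,k["at"]).round(3))
    ims.append(cv2.resize(im,(400,300)))
    if n=="side": cv2.imwrite("f.png",im[140:320,230:410])
cv2.imwrite("pics/f.png",np.hstack([cv2.resize(cv2.imread("f.png"),(400,400)),cv2.copyMakeBorder(ims[1],0,100,0,0,cv2.BORDER_CONSTANT)]))
E
```

```text
29.23 [ 0.399  -0.2053  0.2456] [179.58   1.8  -53.5 ] [-0.4  0.5  0.1] [-0.055 -0.018  0.037]
side 292 0.1445 [array([ 0.4699, -0.1464]), array([0.0167, 0.0841]), np.float64(36.952)]
side key 0.96 [ 0.47  -0.149  0.015]
side key 0.7 [ 0.329 -0.115 -0.004]
side key 0.69 [ 0.41  -0.283 -0.001]
side mark 0.67 [0.495 0.061 0.037]
side cup 0.88 [ 0.653 -0.274  0.003]
side bowl 0.87 [ 0.723 -0.004  0.003]
side dispenser 0.9 [ 0.675 -0.148  0.004]
side dispenser 0.7 [ 0.493  0.073 -0.   ]
side dispenser 0.48 [ 0.722 -0.006  0.   ]
```

View pics/f.png

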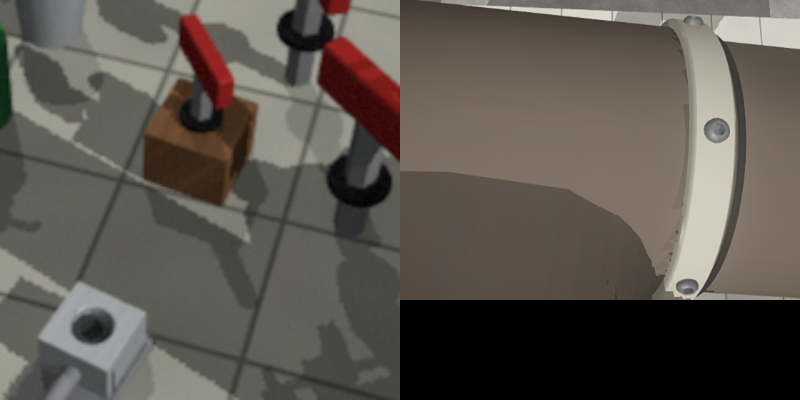

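The key sits on its collar in the stand, upright and released: handle top at 0.1445 m, against 0.1448 m at the start. The bystanders haven't moved. I'm handing in.

```bash
python3 -c "
from plant import r
print(r.close_job())"
```

```text
the job is handed in; nothing more can be done
None
```

I took the smallest red key from the stand, pushed it fully into the screw, turned the screw clockwise until snug, put the key back in its stand, and handed the job in at about 29 s. No verdict is reported.

- **Insertion:** the hex dropped in on the first try at a light push of about 10 N. By height it was about 14 mm deep, before any turning.
- **Turning:** joint 6 reached its limit (-173.6°, range -173.66°) part-way. Readings there drifted sideways and were unreliable. I let go of the key in the socket, swung the gripper back half a turn, gripped again and finished the turn.
- **Snug:** the holding moment rose from 0.05 to 0.16 N m, while turning against friction alone it had read about 0.06–0.09. I take that as roughly 1.04 rad, but the screw angle was never measured directly. The camera's view of the mark suggests about 69° of turn, good only to about 20°, which fits but doesn't confirm it.
- **Key in the stand:** the final side view shows it upright on its collar and released. The handle top is at 0.1445 m, against 0.1448 m at the start, and about 1–2 mm off the hole's axis.
- **Surroundings:** the side camera found the cup, bowl and dispenser where they were, within its accuracy of about 4 mm. The gripper is clear and the measured force is near zero. The arm blocked the top camera, so that second check was not possible.

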